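# Vent the steamer and release its lid latch

### The job

Make the bench steamer ready to be opened: first open its blue steam-vent wheel all the way (counter-clockwise seen from above; the wheel rises as it opens), next slide the red safety tab fully aside to its stop, and then lift the black-handled lid latch right up and leave it standing. Never force the latch up while the tab still covers it, and leave the bamboo basket and the sauce bottle beside the steamer where they stand.

Things in the scene. Friction and masses are not known exactly. Their poses are not given: they have to be found in the camera images.
- steamer: The bench steamer: a fixed low white box with an aluminium lid, 260 mm (its x) by 310 mm (its y), lid top level, 130 mm above the counter. Origin: centre of its underside. z up; -x side is the front, with the latch; the tab slides to +y. In its frame (mm): wheel axis x -10, y -100; latch along y 0; tab fin x -112, y +60 at first. All else on the lid is lower than 35 mm.
- vent_wheel (a point): Centre of the blue vent handwheel, on its vertical axis at mid height of the rim: a ring 64 mm in outer diameter and 12 mm thick with three spokes, level, about 55 mm above the lid when shut (free space under the rim beside the 30 mm wide bonnet). It can be gripped across the rim from above at any angle.
- vent (a joint): Turn of the vent wheel in rad: 0 shut, 2.2 fully open (stop); positive is counter-clockwise seen from above. It may start a little open. The wheel rises 4 mm per rad, up to about 9 mm. About 0.08 Nm turns it and it stays where it is left.
- tab_grip (a point): Point in the red safety tab's upright fin, 37 mm above the lid, 15 mm below the fin's top, on its middle. Fin 28 mm (steamer x) by 16 mm (steamer y), 52 mm tall; its two x faces are free to pinch. A red tongue, 16 mm wide in x, runs from the fin 68 mm towards steamer -y, 26 to 35 mm above the lid, over the latch arm. The point's axes are the steamer's.
- tab (a joint): Slide of the safety tab in m along the steamer's +y: 0 locked (tongue over the latch), 0.030 fully aside (stop); the tongue clears the latch after about 0.020. Needs about 2 N and stays where it is left.
- latch_grip (a point): Centre of the latch's black handle, which sticks out over the front of the steamer: 22 mm wide (steamer y, flat vertical sides), 50 mm long, 14 mm thick. With the latch down it is 28 mm above the lid and 37 mm in front of the steamer's front face, at steamer x -167, y 0 mm.
- latch_hinge (a point): Middle of the latch's hinge axis, which runs along the steamer's y, at steamer x -60 mm and 18 mm above the lid. The latch handle's centre swings about it on a radius of 107 mm, up and then back towards +x. The point's axes are those of the steamer.
- latch (a joint): Lift of the latch in rad: 0 down and hooked over the lid's edge, 1.35 standing up (stop). While the tab's tongue covers it, it can rise only about 0.04. Needs about 2 N at the handle and stays at any angle where it is left.
- basket: Bystander: round bamboo steamer basket with lid, 148 mm across, 76 mm tall; origin at the centre of its underside.
- bottle: Bystander: amber sauce bottle, 64 mm across, 170 mm tall; origin at the centre of its underside.

How it is judged:
By the outcome, as a careful person would: the job done as asked, in the order asked, and still so for the second after the job is handed in, with the robot touching nothing.
It also fails if it takes over 72 s, if anything falls off the work surface, if the arm or the gripper's body presses on something with over 40 N, if the wrist force passes 120 N, or if a joint passes its speed limit or range.

### The arm

A 7-joint arm with a two-finger parallel gripper is mounted at the origin on the work surface. World frame = base frame: x ahead of the robot, y to its left, z up, the work surface at z = 0. Lengths are in m, angles in rad, forces in N, time in s.
With the tool pointing down it reaches from about 0.35 to 0.9 m from the base axis. Payload 8.1 kg.
Tool frame: the origin (TCP) lies between the finger pads; the fingertips stand 17 mm ahead of it and the grasp point (between the pads) lies 2 mm behind it; z points along the fingers, y is the direction in which the jaws open and shut (so a half turn about z gives the same grasp; the last joint's range is limited). The gripper opens to 92 mm and grips with 3 to 60 N. Pads are 19 mm wide; open, the fingers measure 130 mm over their backs; the gripper's body (75 mm by 190 mm) begins 47 mm behind the grasp point.
Start: joints at [-1.385, 0.434, 0.025, 1.573, -0.012, 1.134, -0.075], TCP at [0.178, 0.599, 0.244] pointing down, gripper open.
Joint ranges: [-2.62, 2.62], [-0.44, 2.09], [-1.27, 1.32], [0.08, 2.57], [-1.32, 4.46], [0.12, 2], [-2.74, 2.74]. Speed limits (rad/s): [2.22, 2.22, 3.01, 3.01, 3.14, 3.14, 3.14].

### API

Orientations are given as a rotation vector (axis times angle).
In Python, from cell import arm gives the robot as it stands. The module is installed in compiled form; this text tells all that it offers.
- The arm moves only by the shell command python3 -m crank 'ROWS' [FORCE]. ROWS is JSON, a list of rows, each a list of 5 numbers: the opening, from 0 (shut) to 1 (fully open), then the shift along the world's x, y, z normalised to -1 to 1, where 1 is 40 cm, then the turn about the world's z normalised to -1 to 1, where 1 is 60 degrees. In form: [[fingers, tx, ty, tz, twist], ...]. A call has exactly 8 rows; each row shifts and turns the commanded pose from where the row before left it; what a row does not reach is not made up. A row lasts 1/12 s, in which the tool goes at most 41.7 mm and 7.16 degrees, less where a joint would pass 70% of its speed; a pose out of reach is approached as far as the arm can. A call with a number of a shift or a turn outside -1 to 1 is refused whole. A call with a gripper value outside its range is refused whole. The fingers move at their own pace and stop on an object; FORCE is the grip in N (left out, the last holds). Time passes only in rows, so rows that do not move let the fingers close, or fill a call up. It gives the time, the measured TCP pose, the force and the opening at its end, in the units of the state.
- arm.observe(): the state, without advancing time (a new reading comes with each control period).
- arm.get_image(name): name is "scene" or "top" or "wrist"; returns the picture (400x640x3 uint8, red, green, blue); there is no depth.
- arm.get_calibration(name): a dict with "intrinsics" (3x3 intrinsics, pixels), "extrinsics" (4x4, takes a point from camera to world coordinates). Camera axes: x right, y down, z forward; pixel columns grow to the right and rows downward; lengths in m; the calibration is good to about 2 mm. The wrist camera is an equidistant fisheye: a pixel r from the principal point sees the ray r / f radians off the axis. A picture is of the moment at which its call begins: read the wrist's pose just before it. get_calibration takes no time and is no camera call; for the wrist camera it gives the pose at the moment of the call.
- arm.sign_off(): hands the job in, once; it reports no verdict.
The state is a dict: "clock": time; "joints": joint angles; "dq": joint speeds; "joint_efforts": joint torques, N m; "position": TCP position; "ee_rot": TCP orientation; "force": force on the tool from outside, world axes, zero at the start; "ft_torque": the same for the moment, N m; "width": opening from 0.0 (shut) to 1.0 (fully open).
Only numpy, scipy, OpenCV 4.12 (cv2) and the standard library are available. Lean on these libraries where they do the work, as an engineer would, in place of code of your own. Each camera call takes 0.05 s, during which the arm holds its last target.

## Working session

There is one attempt and no reset: what is moved stays moved. The work goes in short steps, Python scripts to look and compute and a shell command to move; the robot and the scene stay as the last step left them, time stands still between calls to the robot, and variables do not carry over. Pictures are saved under pics/ and viewed, and the job is handed in when it is done.

```bash
mkdir -p pics; ls
cat > h.py <<'E'
import numpy as np, cv2
from cell import arm
def save(n,f):
    im=arm.get_image(n); cv2.imwrite('pics/'+f,im[:,:,::-1]); return im
E
python3 - <<'E'
from h import *
np.set_printoptions(precision=4,suppress=True)
s=arm.observe(); print(s)
for n in('scene','top','wrist'):
    c=arm.get_calibration(n); print(n,c['intrinsics'],c['extrinsics'])
    save(n,n+'0.png')
E
```

```text
pics
{'clock': 0.0, 'joints': array([-1.3846,  0.4352,  0.025 ,  1.5741, -0.0116,  1.134 , -0.0751]), 'dq': array([-0.0015, -0.0007,  0.0017, -0.0009,  0.0005,  0.0018,  0.0017]), 'joint_efforts': array([  0.0001, -66.7838,   0.9849, -31.4456,  -0.0606,   0.0428,
         0.0001]), 'position': array([0.1779, 0.5986, 0.2429]), 'ee_rot': array([-0.4522, -3.1088,  0.0025]), 'force': array([-0.14  ,  0.0298,  0.7836]), 'ft_torque': array([ 0.0536, -0.0076, -0.0158]), 'width': 0.999093112470369}
scene [[444.8989   0.     319.6424]
 [  0.     444.8989 199.9139]
 [  0.       0.       1.    ]] [[-0.3547  0.6609 -0.6613  1.3549]
 [ 0.9347  0.2666 -0.235   0.3313]
 [ 0.021  -0.7015 -0.7124  0.9723]
 [ 0.      0.      0.      1.    ]]
top [[444.7094   0.     321.9174]
 [  0.     444.7094 201.2891]
 [  0.       0.       1.    ]] [[-0.0273 -0.9847  0.1723  0.3887]
 [-0.9996  0.0287  0.0057  0.0216]
 [-0.0106 -0.1721 -0.985   1.0716]
 [ 0.      0.      0.      1.    ]]
wrist [[309.7069   0.     319.493 ]
 [  0.     309.7069 199.7179]
 [  0.       0.       1.    ]] [[ 0.2848  0.9182  0.2754  0.1042]
 [ 0.9586 -0.2726 -0.0824  0.6207]
 [-0.0006  0.2875 -0.9578  0.3842]
 [ 0.      0.      0.      1.    ]]
```

View pics/scene0.png

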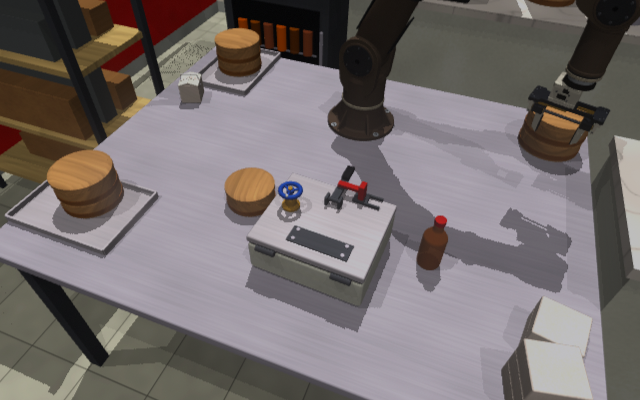

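View pics/top0.png

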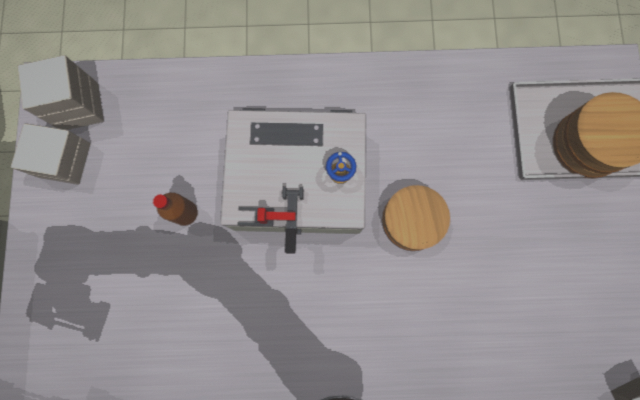

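View pics/wrist0.png

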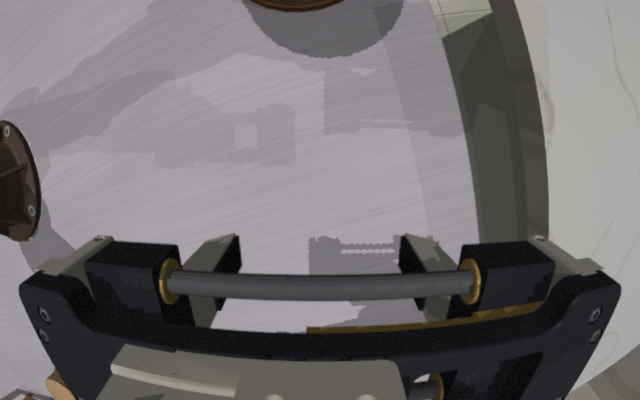

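The top view shows the blue wheel at about (341,166), the red fin at (263,215), and the black latch handle at (290,240). The steamer is nearly aligned with the world axes. The basket is at (417,217) and the bottle at (175,208).

```bash
cat >> h.py <<'E'
def ray(n,uv,c=None):
    c=c or arm.get_calibration(n); K=c['intrinsics'];T=c['extrinsics']
    p=cv2.undistortPoints(np.array([[uv]],float),K,None)[0,0]
    return T[:3,3],T[:3,:3]@np.array([p[0],p[1],1])
def onz(n,uv,z):
    o,d=ray(n,uv); return o+d*(z-o[2])/d[2]
def tri(uvs):
    A=[];b=[]
    for n,uv in uvs:
        o,d=ray(n,uv); d=d/np.linalg.norm(d); P=np.eye(3)-np.outer(d,d);A.append(P);b.append(P@o)
    A=np.vstack(A);b=np.hstack(b);x=np.linalg.lstsq(A,b,rcond=None)[0]; return x,np.linalg.norm(A@x-b)
E
python3 - <<'E'
from h import *
np.set_printoptions(precision=4,suppress=True)
I={n:cv2.imread(f'pics/{n}0.png') for n in('top','scene')}
uv=[]
for n,im in I.items():
    h=cv2.cvtColor(im,cv2.COLOR_BGR2HSV)
    m=cv2.inRange(h,(105,150,60),(130,255,255))
    k,l,st,ce=cv2.connectedComponentsWithStats(m)
    i=1+np.argmax(st[1:,4]); 
    pts=np.argwhere(l==i)[:,::-1].astype(np.float32)
    e=cv2.fitEllipse(cv2.convexHull(pts)); print(n,'blue',st[i],ce[i],e); uv.append((n,e[0]))
    r=cv2.inRange(h,(0,170,80),(6,255,255))|cv2.inRange(h,(174,170,80),(180,255,255))
    k,l,st,ce=cv2.connectedComponentsWithStats(r)
    for i in range(1,k):
        if st[i,4]>25: print('  red',st[i],ce[i])
print(tri(uv)); print([onz(n,u,.187) for n,u in uv])
im=I['top']; cv2.imwrite('pics/topz.png',cv2.resize(im[95:265,210:380],None,fx=3.5,fy=3.5,interpolation=cv2.INTER_CUBIC))
im=I['scene']; cv2.imwrite('pics/scenez.png',cv2.resize(im[155:305,240:400],None,fx=4,fy=4,interpolation=cv2.INTER_CUBIC)[:600])
# lid outline
g=cv2.cvtColor(I['top'],cv2.COLOR_BGR2HSV)
E
```

```text
top blue [327 153  28  28 313] [340.4824 166.9073] ((340.7017517089844, 166.0959014892578), (27.863937377929688, 28.252079010009766), 98.7373275756836)
  red [154 195  13  13 123] [159.9512 201.    ]
  red [258 208   7  13  75] [260.7733 214.2133]
  red [266 212  29   8 187] [280.1176 215.4652]
scene blue [278 182  25  17 222] [290.2973 189.8649] ((290.1014099121094, 189.91729736328125), (17.05915069580078, 23.88117027282715), 86.69804382324219)
  red [124  12  13  16 105] [130.4857  21.0286]
  red [134  49   6   7  26] [136.6154  51.3846]
  red [339 181  28  10 140] [352.8214 185.4929]
  red [435 216  12   9  79] [440.557  219.9494]
(array([ 0.6164, -0.0128,  0.1821]), np.float64(0.0015449076900710846))
[array([ 0.6155, -0.0137,  0.187 ]), array([ 0.6207, -0.0096,  0.187 ])]
```

View pics/topz.png

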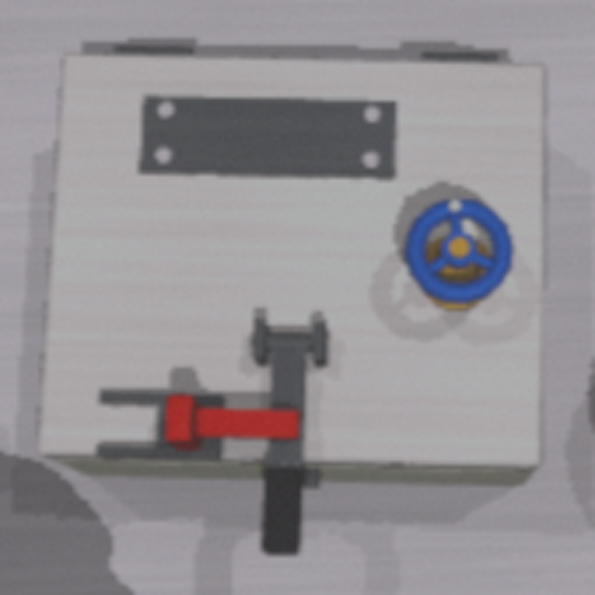

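View pics/scenez.png

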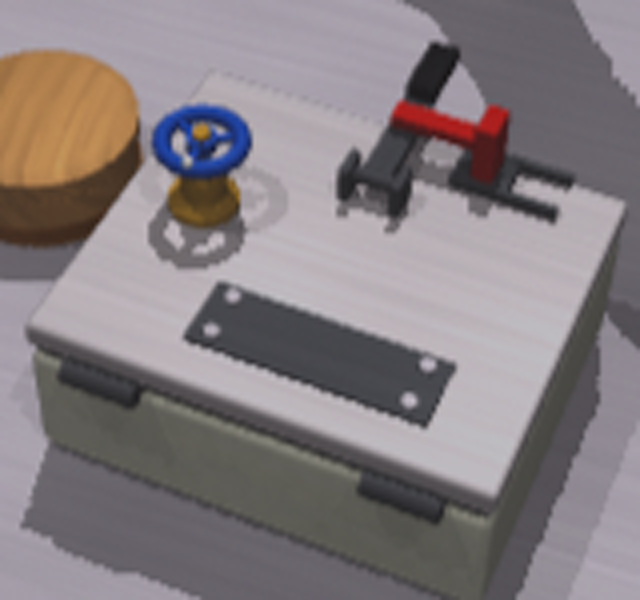

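Run:
```python
from h import *
np.set_printoptions(precision=4,suppress=True)
f=lambda x,y:(210+x/3.5,95+y/3.5)
C=[onz('top',f(*p),.13) for p in [(65,55),(545,66),(540,466),(40,455)]]
g=lambda x,y:(240+x/4,155+y/4)
S=[onz('scene',g(*p),.13) for p in [(500,498),(28,335),(210,72),(622,200)]]
M=np.array([[130,155],[130,-155],[-130,-155],[-130,155]])/1e3
for Q in(C,S):
    Q=np.array(Q)[:,:2]; print(Q)
    q=Q-Q.mean(0); th=np.arctan2((M[:,0]*q[:,1]-M[:,1]*q[:,0]).sum(),(M*q).sum())
    R=np.array([[np.cos(th),-np.sin(th)],[np.sin(th),np.cos(th)]])
    c=Q.mean(0); print('c',c,'th',np.degrees(th))
    for nm,p in dict(wheel=(-10,-100),fin=(-112,60),handle=(-167,0),hinge=(-60,0)).items(): print(nm,c+R@np.array(p)/1e3)
print('fin top',onz('top',f(180,420),.182),'handle',onz('top',f(281,510),.165))
print('fin tri',tri([('top',f(178,419)),('scene',g(494,112))]))
print('wheel hub',tri([('top',f(459,248)),('scene',g(202,131))]))
print('handle tri', tri([('top',f(281,510)),('scene',g(435,72))]))
print('basket',onz('top',(417,217),.076),'bottle',onz('top',(160.5,201),.17))
```

```text
[[ 0.7649  0.2299]
 [ 0.7479 -0.0756]
 [ 0.493  -0.0613]
 [ 0.5084  0.2429]]
c [0.6285 0.084 ] th -3.04702619884137
wheel [ 0.6132 -0.0154]
fin [0.5199 0.1498]
handle [0.4618 0.0928]
hinge [0.5686 0.0872]
[[ 0.7711  0.2386]
 [ 0.7634 -0.0636]
 [ 0.5021 -0.0554]
 [ 0.5157  0.246 ]]
c [0.6381 0.0914] th -1.906896712138915
wheel [ 0.6247 -0.0082]
fin [0.5281 0.1551]
handle [0.4712 0.097 ]
hinge [0.5781 0.0934]
fin top [0.5198 0.1499 0.182 ] handle [0.4676 0.0936 0.165 ]
fin tri (array([0.5202, 0.1527, 0.1807]), np.float64(0.0022028453733385182))
wheel hub (array([ 0.6149, -0.0129,  0.1886]), np.float64(0.0024726814253449594))
handle tri (array([0.468 , 0.0966, 0.1532]), np.float64(0.0030119434198373402))
basket [ 0.5208 -0.1858  0.076 ] bottle [0.5568 0.3603 0.17  ]
```

```bash
python3 -m crank '[[1,0.045,-0.064,0.005,0],[1,0.045,-0.064,0.005,0],[1,0.045,-0.064,0.005,0],[1,0.045,-0.064,0.005,0],[1,0.045,-0.064,0.005,0],[1,0.045,-0.064,0.005,0],[1,0.045,-0.064,0.005,0],[1,0.045,-0.064,0.005,0]]' 20; python3 -m crank '[[1,0.045,-0.064,0.005,0],[1,0.045,-0.064,0.005,0],[1,0.045,-0.064,0.005,0],[1,0.045,-0.064,0.005,0],[1,0.045,-0.064,0.005,0],[1,0.045,-0.064,0.005,0],[1,0.045,-0.064,0.005,0],[1,0.045,-0.064,0.005,0]]'
python3 - <<'E'
from h import *
np.set_printoptions(precision=4,suppress=True)
s=arm.observe();print(s['joints'],s['position'],s['ee_rot'])
c=arm.get_calibration('wrist');np.save('c1.npy',c['extrinsics']);save('wrist','wrist1.png')
E
```

```text
clock: 0.82
position: [0.3226, 0.3928, 0.2597]
ee_rot: [-0.452, -3.109, 0.0]
force: [0.0, 0.7, 0.6]
width: 0.997
clock: 1.48
position: [0.4665, 0.188, 0.2758]
ee_rot: [-0.452, -3.109, -0.0]
force: [0.8, 0.8, 0.1]
width: 1.001
[-0.7033  0.2045  0.2584  1.8332 -0.0581  1.1113  0.8577] [0.4665 0.188  0.2758] [-0.4521 -3.1087 -0.    ]
```

View pics/wrist1.png

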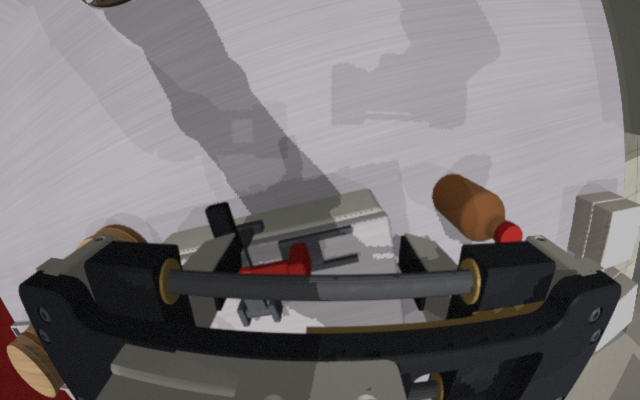

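```bash
python3 -m crank '[[1,0.023,-0.0315,0,-0.118],[1,0.023,-0.0315,0,-0.118],[1,0.023,-0.0315,0,-0.118],[1,0.023,-0.0315,0,-0.118],[1,0.023,-0.0315,0,-0.118],[1,0.023,-0.0315,0,-0.118],[1,0.023,-0.0315,0,-0.118],[1,0.023,-0.0315,0,-0.118]]' 20; python3 -m crank '[[1,0.023,-0.0315,0,-0.118],[1,0.023,-0.0315,0,-0.118],[1,0.023,-0.0315,0,-0.118],[1,0.023,-0.0315,0,-0.118],[1,0.023,-0.0315,0,-0.118],[1,0.023,-0.0315,0,-0.118],[1,0.023,-0.0315,0,-0.118],[1,0.023,-0.0315,0,-0.118]]'
python3 - <<'E'
from h import *
np.set_printoptions(precision=4,suppress=True)
s=arm.observe();print(s['joints'],s['position'],s['ee_rot'])
c=arm.get_calibration('wrist');np.save('c2.npy',c['extrinsics']);save('wrist','wrist2.png');save('top','top2.png')
E
```

```text
clock: 2.2
position: [0.5398, 0.0883, 0.2756]
ee_rot: [-1.88, -2.516, 0.0]
force: [0.8, 0.0, 0.7]
width: 0.997
clock: 2.87
position: [0.6134, -0.0123, 0.2755]
ee_rot: [-2.849, -1.324, 0.001]
force: [-0.5, -0.3, 0.1]
width: 1.001
[-0.5546  0.4516  0.7283  1.598  -0.3153  1.2136 -0.4656] [ 0.6134 -0.0123  0.2755] [-2.8489 -1.3236  0.0006]
```

View pics/wrist2.png

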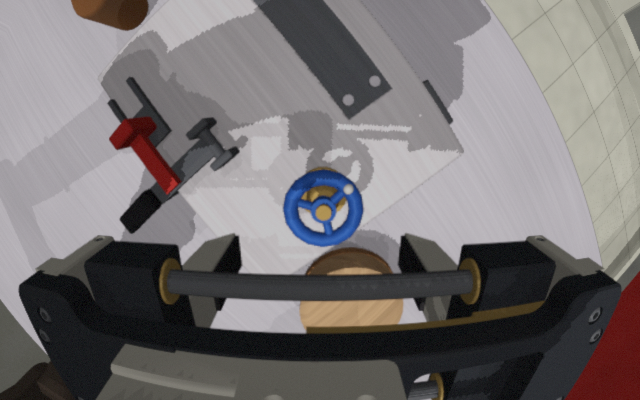

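View pics/top2.png

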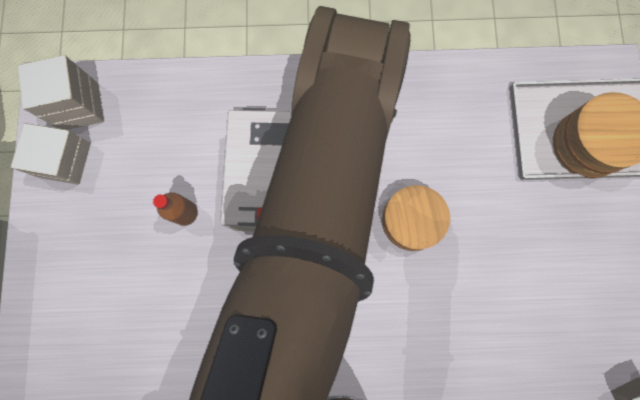

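The wrist view shows the whole lid clearly: the wheel ring is centred near (323,208), the fin top near (132,131), and the handle near (141,211).

```bash
cat >> h.py <<'E'
KW=np.array([[309.7069,0,319.493],[0,309.7069,199.7179],[0,0,1]])
def wz(T,uv,z):
    p=cv2.fisheye.undistortPoints(np.array([[uv]],float),KW,np.zeros(4))[0,0]
    d=T[:3,:3]@np.array([p[0],p[1],1]);o=T[:3,3]; return o+d*(z-o[2])/d[2]
E
python3 - <<'E'
from h import *
np.set_printoptions(precision=4,suppress=True)
T=np.load('c2.npy'); print(T)
im=cv2.imread('pics/wrist2.png');h=cv2.cvtColor(im,cv2.COLOR_BGR2HSV)
m=cv2.inRange(h,(105,150,60),(130,255,255)); k,l,st,ce=cv2.connectedComponentsWithStats(m);i=1+np.argmax(st[1:,4])
hull=cv2.convexHull(np.argwhere(l==i)[:,::-1].astype(np.float32))[:,0]
P=np.array([wz(T,p,.186)[:2] for p in hull]); (c,r)=cv2.minEnclosingCircle(P.astype(np.float32)); print('wheel',c,r,st[i]); print(cv2.fitEllipse(P.astype(np.float32)*1000))
print('hub',wz(T,(323,212),.186))
cv2.imwrite('pics/w2z.png',cv2.resize(im[60:240,90:270],None,fx=3.3,fy=3.3,interpolation=cv2.INTER_CUBIC))
for z in(.182,): print('fin',wz(T,(132,133),z))
E
```

```text
[[ 0.7643 -0.6173 -0.1866  0.6647]
 [-0.6449 -0.7322 -0.2192  0.0468]
 [-0.0014  0.2878 -0.9577  0.4167]
 [ 0.      0.      0.      1.    ]]
wheel (0.6171429753303528, -0.014034472405910492) 0.031548261642456055 [ 284  170   78   76 3011]
((616.7864990234375, -13.715764045715332), (61.32791519165039, 62.41112518310547), 147.3190155029297)
hub [ 0.6154 -0.0154  0.186 ]
fin [0.5346 0.1425 0.182 ]
```

View pics/w2z.png

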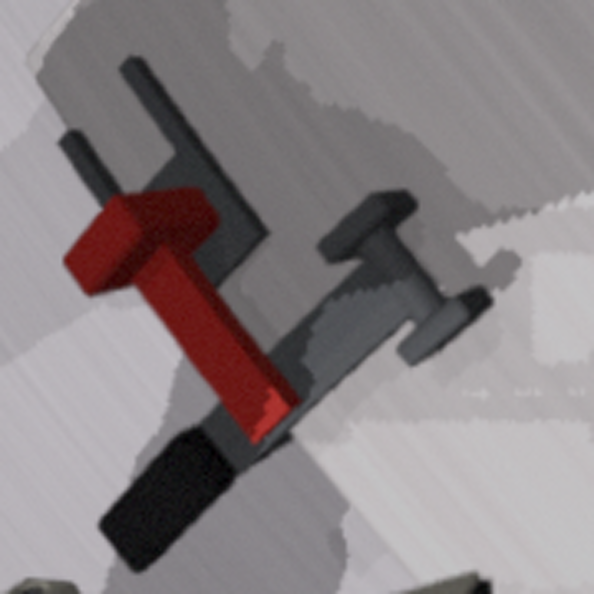

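```bash
python3 -m crank '[[1,0.0065,-0.004,-0.038,0],[1,0,0,-0.038,0],[1,0,0,-0.038,0],[1,0,0,-0.038,0],[1,0,0,-0.038,0],[1,0,0,-0.038,0],[1,0,0,0,0],[1,0,0,0,0]]' 20; python3 -m crank '[[0,0,0,0,0],[0,0,0,0,0],[0,0,0,0,0],[0,0,0,0,0],[0,0,0,0,0],[0,0,0,0,0],[0,0,0,0,0],[0,0,0,0,0]]' 20
python3 - <<'E'
from h import *
np.set_printoptions(precision=4,suppress=True)
s=arm.observe();print(s['joints'],s['position'],s['ee_rot'],s['force'],s['ft_torque'],s['width'])
save('wrist','wrist3.png')
E
```

```text
clock: 3.63
position: [0.6151, -0.0129, 0.1841]
ee_rot: [-2.843, -1.334, 0.003]
force: [0.0, -0.4, 0.9]
width: 0.997
clock: 4.3
position: [0.616, -0.0136, 0.1849]
ee_rot: [2.845, 1.332, 0.001]
force: [-0.7, 0.8, 4.8]
width: 0.68
[-0.5162  0.5358  0.6798  1.7082 -0.383   1.0339 -0.4009] [ 0.616  -0.0136  0.1849] [2.8452 1.332  0.0008] [-0.6899  0.7859  4.818 ] [-0.0124  0.3147  0.049 ] 0.6804317251346669
```

View pics/wrist3.png

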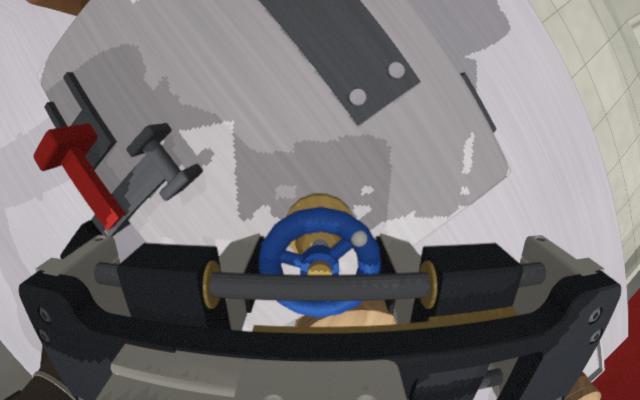

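The wheel is gripped: the opening of about 62.6 mm matches the 64 mm ring. The white mark is at (359,239). Next I turn it counter-clockwise with a slight rise.

```bash
python3 -m crank '[[0,0,0,0.0012,0.1],[0,0,0,0.0012,0.1],[0,0,0,0.0012,0.1],[0,0,0,0.0012,0.1],[0,0,0,0.0012,0.1],[0,0,0,0.0012,0.1],[0,0,0,0.0012,0.1],[0,0,0,0.0012,0.1]]' 20
python3 - <<'E'
from h import *
np.set_printoptions(precision=4,suppress=True)
s=arm.observe();print(s['joints'],s['position'],s['ee_rot'],s['force'],s['ft_torque'],s['width'])
save('wrist','wrist4.png')
E
```

```text
clock: 5.02
position: [0.6161, -0.0136, 0.1884]
ee_rot: [2.051, 2.379, 0.001]
force: [1.8, 0.1, 0.4]
width: 0.684
[-0.3756  0.4911  0.4562  1.6923 -0.2471  1.0149  0.3126] [ 0.6161 -0.0136  0.1884] [2.0513 2.3788 0.0007] [1.7888 0.1211 0.3644] [ 0.0099 -0.1926 -0.0853] 0.6842236257259099
```

View pics/wrist4.png

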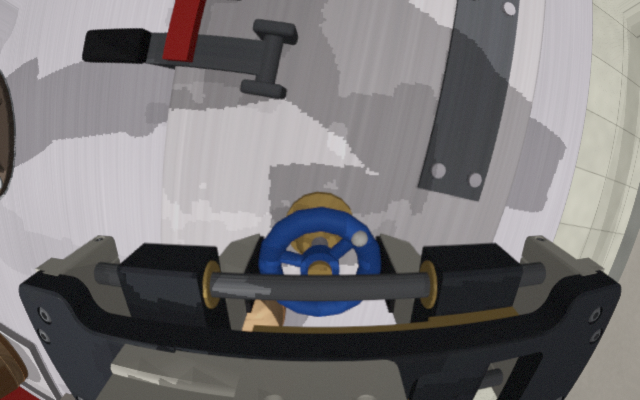

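The mark stays at (359,239) in the tool view, so the wheel turned with the gripper (48°). I continue to the stop.

```bash
python3 -m crank '[[0,0,0,0.0012,0.1],[0,0,0,0.0012,0.1],[0,0,0,0.0012,0.1],[0,0,0,0.0012,0.1],[0,0,0,0.0012,0.1],[0,0,0,0.0012,0.1],[0,0,0,0.0012,0.1],[0,0,0,0.0012,0.1]]' 20
python3 - <<'E'
from h import *
np.set_printoptions(precision=4,suppress=True)
s=arm.observe();print(s['position'],s['ee_rot'],s['force'],s['ft_torque'],s['width'])
save('wrist','wrist5.png')
E
python3 -m crank '[[0,0,0,0.001,0.08],[0,0,0,0.001,0.08],[0,0,0,0.001,0.08],[0,0,0,0.001,0.08],[0,0,0,0,0.08],[0,0,0,0,0.08],[0,0,0,0,0.08],[0,0,0,0,0]]' 20
python3 - <<'E'
from h import *
np.set_printoptions(precision=4,suppress=True)
s=arm.observe();print(s['joints'],s['position'],s['ee_rot'],s['force'],s['ft_torque'],s['width'])
save('wrist','wrist6.png')
E
```

```text
clock: 5.73
position: [0.6162, -0.0135, 0.1918]
ee_rot: [0.91, 3.006, 0.0]
force: [2.9, 1.0, -3.2]
width: 0.683
[ 0.6162 -0.0135  0.1918] [0.9102 3.0064 0.0004] [ 2.8814  0.9817 -3.1546] [ 0.1738 -0.6284 -0.0473] 0.6828648504087349
clock: 6.45
position: [0.6157, -0.0135, 0.1933]
ee_rot: [-0.008, -3.141, -0.001]
force: [1.5, 1.7, -2.5]
width: 0.676
[-0.1352  0.4628  0.102   1.6649 -0.0543  1.0172  1.5506] [ 0.6157 -0.0135  0.1933] [-0.0077 -3.141  -0.001 ] [ 1.4508  1.6993 -2.5255] [ 0.354  -0.2723 -0.1567] 0.6760526594939983
```

View pics/wrist6.png

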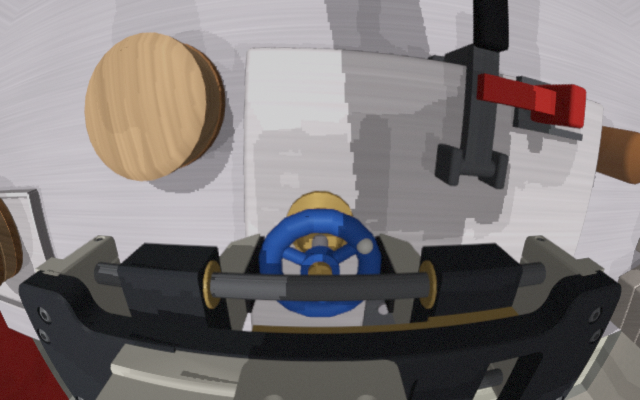

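View pics/wrist5.png

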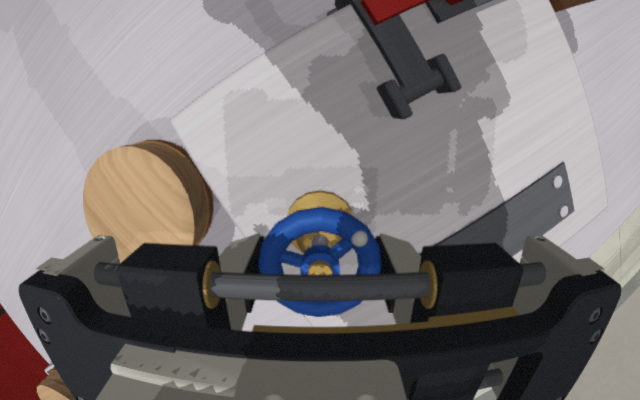

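The mark has now moved to (365,246), about 8° back relative to the tool, so the rim slipped as if at the stop. I confirm with a bit more turn at a firmer grip.

```bash
python3 -m crank '[[0,0,0,0,0],[0,0,0,0,0],[0,0,0,0,0.06],[0,0,0,0,0.06],[0,0,0,0,0.06],[0,0,0,0,0.06],[0,0,0,0,0],[0,0,0,0,0]]' 35
python3 - <<'E'
from h import *
np.set_printoptions(precision=4,suppress=True)
s=arm.observe();print(s['joints'],s['position'],s['ee_rot'],s['force'],s['ft_torque'],s['width'])
save('wrist','wrist7.png')
ims=[cv2.imread(f'pics/wrist{i}.png')[190:330,240:400] for i in(5,6,7)]
cv2.imwrite('pics/cmp.png',cv2.resize(np.hstack(ims),None,fx=1.6,fy=1.6))
E
```

```text
clock: 7.17
position: [0.6161, -0.0135, 0.1935]
ee_rot: [-0.383, 3.118, 0.001]
force: [4.6, 3.2, -6.3]
width: 0.678
[-0.0939  0.463   0.0424  1.6607 -0.0229  1.0181  1.771 ] [ 0.6161 -0.0135  0.1935] [-0.3825  3.1178  0.0009] [ 4.6339  3.1821 -6.3227] [ 0.6525 -0.9089 -0.8625] 0.6783178198943931
```

View pics/cmp.png

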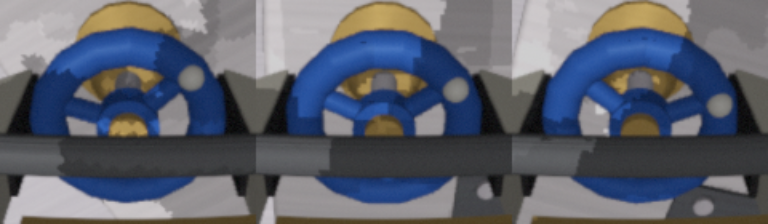

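With 14° more tool turn the mark slipped further round, to about (720,104) in the composite, against 0.86 Nm. The vent is at its stop. I release it, rise, and move over the tab with the jaws along steamer x.

```bash
python3 -m crank '[[1,0,0,0,0],[1,0,0,0,0],[1,0,0,0,0],[1,0,0,0,0],[1,0,0,0.0475,0],[1,0,0,0.0475,0],[1,0,0,0.0475,0],[1,0,0,0.0475,0]]' 20
python3 -m crank '[[1,-0.0148,0.0257,0,-0.111],[1,-0.0148,0.0257,0,-0.111],[1,-0.0148,0.0257,0,-0.111],[1,-0.0148,0.0257,0,-0.111],[1,-0.0148,0.0257,0,-0.111],[1,-0.0148,0.0257,0,-0.111],[1,-0.0148,0.0257,0,-0.111],[1,-0.0148,0.0257,0,-0.111]]'
python3 -m crank '[[0.7,-0.0148,0.0257,0,-0.111],[0.7,-0.0148,0.0257,0,-0.111],[0.7,-0.0148,0.0257,0,-0.111],[0.7,-0.0148,0.0257,0,-0.111],[0.7,-0.0148,0.0257,0,-0.111],[0.7,-0.0148,0.0257,0,-0.111],[0.7,-0.0148,0.0257,0,-0.111],[0.7,-0.0148,0.0257,0,-0.111]]'
python3 - <<'E'
from h import *
np.set_printoptions(precision=4,suppress=True)
s=arm.observe();print(s['joints'],s['position'],s['ee_rot'])
c=arm.get_calibration('wrist');np.save('c8.npy',c['extrinsics']);save('wrist','wrist8.png');print(c['extrinsics'])
E
```

```text
clock: 7.88
position: [0.6156, -0.0139, 0.2709]
ee_rot: [0.387, -3.118, 0.0]
force: [-0.1, 0.0, 0.8]
width: 0.997
clock: 8.55
position: [0.5681, 0.0689, 0.2701]
ee_rot: [1.06, 2.957, -0.0]
force: [-0.2, -0.4, 0.0]
width: 0.999
clock: 9.22
position: [0.5207, 0.1511, 0.2701]
ee_rot: [2.274, 2.168, 0.0]
force: [0.8, -0.0, 0.3]
width: 0.698
[-0.651   0.2794  0.3473  1.7597 -0.1044  1.1203 -0.3184] [0.5207 0.1511 0.2701] [2.2738 2.1676 0.0003]
[[ 0.9989 -0.0456 -0.0139  0.5254]
 [-0.0477 -0.9568 -0.2868  0.2286]
 [-0.0002  0.2871 -0.9579  0.4113]
 [ 0.      0.      0.      1.    ]]
```

View pics/wrist8.png

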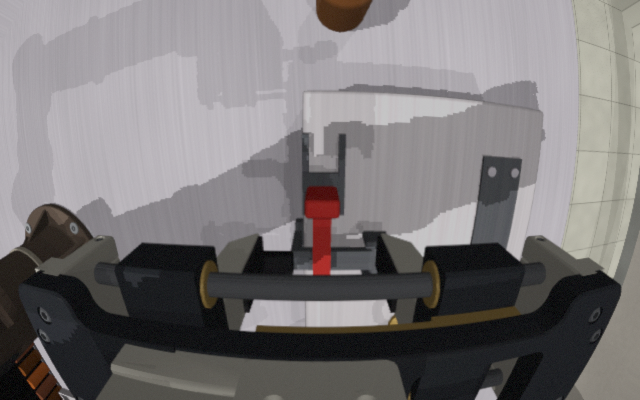

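Run:
```python
from h import *
np.set_printoptions(precision=4,suppress=True)
im=cv2.imread('pics/wrist8.png')
cv2.imwrite('pics/w8z.png',cv2.resize(im[90:280,270:440],None,fx=3.1,fy=3.1,interpolation=cv2.INTER_CUBIC))
```

```text
(no output)
```

View pics/w8z.png

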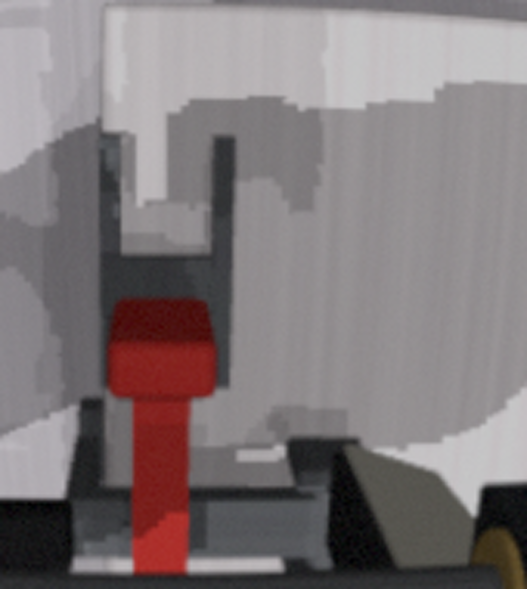

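The fin's top face centre is at about (322.6,209), between rails parallel to the jaw axis normal.

Run:
```python
from h import *
np.set_printoptions(precision=4,suppress=True)
T=np.load('c8.npy'); g=lambda x,y:(270+x/3.1,90+y/3.1)
for p in [(163,369),(109,342),(217,342),(217,396),(109,396)]: print(wz(T,g(*p),.182))
for p in [(103,8),(95,135)]: print('lid edge',wz(T,g(*p),.13))
T=np.load('c2.npy'); f=lambda x,y:(90+x/3.3,60+y/3.3)
print('fin w2',wz(T,f(101,240),.182)); 
print('handle w2',wz(T,f(170,490),.165))
for p in [(188,425),(235,470),(140,572),(98,525)]: print(wz(T,f(*p),.165))
s=np.array(arm.observe()['ee_rot']);R=cv2.Rodrigues(s)[0];print('jaw deg',np.degrees(np.arctan2(R[1,1],R[0,1])))
```

```text
[0.5241 0.1522 0.182 ]
[0.5109 0.16   0.182 ]
[0.5379 0.1587 0.182 ]
[0.5375 0.1443 0.182 ]
[0.5101 0.1456 0.182 ]
lid edge [0.5115 0.2447 0.13  ]
lid edge [0.5072 0.2076 0.13  ]
fin w2 [0.5256 0.1518 0.182 ]
handle w2 [0.4785 0.0934 0.165 ]
[0.4988 0.1019 0.165 ]
[0.5009 0.0826 0.165 ]
[0.4479 0.0842 0.165 ]
[0.4474 0.1043 0.165 ]
jaw deg -3.1280543475180855
```

```bash
python3 -m crank '[[0.7,0.007,0.0025,-0.0425,0],[0.7,0,0,-0.0425,0],[0.7,0,0,-0.0425,0],[0.7,0,0,-0.0425,0],[0.7,0,0,-0.0425,0],[0.7,0,0,-0.0425,0],[0.7,0,0,0,0],[0.7,0,0,0,0]]' 20; python3 -m crank '[[0,0,0,0,0],[0,0,0,0,0],[0,0,0,0,0],[0,0,0,0,0],[0,0,0,0,0],[0,0,0,0,0],[0,0,0,0,0],[0,0,0,0,0]]' 20
python3 - <<'E'
from h import *
np.set_printoptions(precision=4,suppress=True)
s=arm.observe();print(s['position'],s['force'],s['ft_torque'],s['width']*92)
save('wrist','wrist9.png')
E
```

```text
clock: 9.93
position: [0.5237, 0.1512, 0.1676]
ee_rot: [-2.266, -2.176, 0.002]
force: [0.3, 0.4, 0.7]
width: 0.703
clock: 10.6
position: [0.5228, 0.1519, 0.168]
ee_rot: [-2.266, -2.174, 0.002]
force: [-5.0, -0.7, 6.0]
width: 0.301
[0.5228 0.1519 0.168 ] [-4.9924 -0.7136  5.9658] [-0.0968  1.1299 -0.1647] 27.73780204121846
```

View pics/wrist9.png

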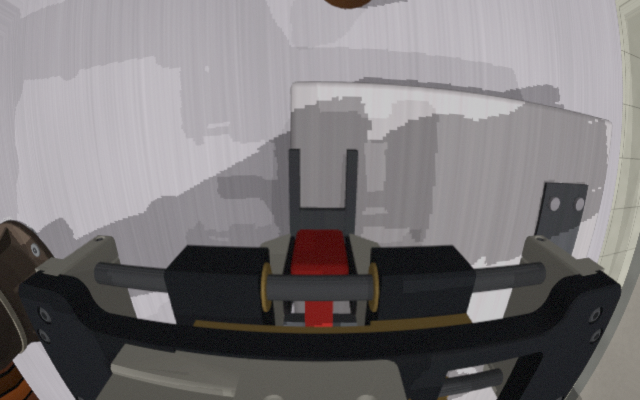

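The fin is held (27.7 mm against 28 mm). I slide it along steamer +y.

```bash
python3 -m crank '[[0,0.0007,0.013,0,0],[0,0.0007,0.013,0,0],[0,0.0007,0.013,0,0],[0,0.0007,0.013,0,0],[0,0.0007,0.013,0,0],[0,0.0005,0.01,0,0],[0,0,0.005,0,0],[0,0,0,0,0]]' 20
python3 - <<'E'
from h import *
np.set_printoptions(precision=4,suppress=True)
s=arm.observe();print(s['position'],s['force'],s['ft_torque'],s['width']*92)
E
```

```text
clock: 11.32
position: [0.5244, 0.1821, 0.168]
ee_rot: [-2.268, -2.174, 0.005]
force: [-6.1, -6.5, 9.0]
width: 0.302
[0.5244 0.1821 0.168 ] [-6.149  -6.5199  9.0409] [-1.3524  1.3433 -0.0356] 27.773401613461882
```

```bash
python3 -m crank '[[0,0,0.005,0,0],[0,0,0.005,0,0],[0,0,0,0,0],[0,0,0,0,0],[0,0,0,0,0],[0,0,0,0,0],[0,0,0,0,0],[0,0,0,0,0]]' 20
python3 - <<'E'
from h import *
np.set_printoptions(precision=4,suppress=True)
s=arm.observe();print(s['position'],s['force'],s['ft_torque'],s['width']*92)
save('wrist','wrist10.png')
E
python3 -m crank '[[0.7,0,-0.005,0,0],[0.7,0,0,0,0],[0.7,0,0,0,0],[0.7,0,0,0,0],[0.7,0,0,0.05,0],[0.7,0,0,0.075,0],[0.7,0,0,0.075,0],[0.7,0,0,0.055,0]]' 20
python3 - <<'E'
from h import *
np.set_printoptions(precision=4,suppress=True)
s=arm.observe();print(s['position'],s['force'],s['joints'])
c=arm.get_calibration('wrist');np.save('c11.npy',c['extrinsics']);save('wrist','wrist11.png')
E
```

```text
clock: 11.98
position: [0.5245, 0.1825, 0.168]
ee_rot: [2.27, 2.169, -0.01]
force: [-6.6, -16.2, 12.5]
width: 0.304
[0.5245 0.1825 0.168 ] [ -6.6447 -16.1655  12.5012] [-3.5286  1.5462 -0.0189] 27.923615529674265
clock: 12.7
position: [0.526, 0.1864, 0.2722]
ee_rot: [2.266, 2.175, 0.003]
force: [0.9, 0.2, 0.1]
width: 0.699
[0.526  0.1864 0.2722] [0.8686 0.1709 0.1037] [-0.6958  0.3039  0.3414  1.7208 -0.1111  1.1339 -0.3632]
```

View pics/wrist11.png

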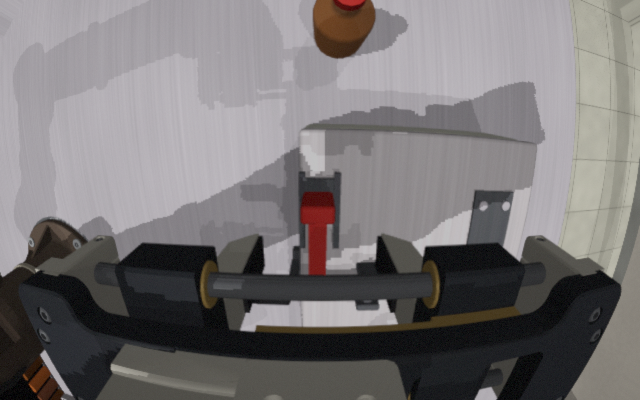

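The tab met its stop after 30.5 mm of travel (16 N). I move above the handle with the jaws along steamer y.

```bash
python3 -m crank '[[1,-0.009,-0.0144,0,0.094],[1,-0.009,-0.0144,0,0.094],[1,-0.009,-0.0144,0,0.094],[1,-0.009,-0.0144,0,0.094],[1,-0.009,-0.0144,0,0.094],[1,-0.009,-0.0144,0,0.094],[1,-0.009,-0.0144,0,0.094],[1,-0.009,-0.0144,0,0.094]]' 20
python3 -m crank '[[0.7,-0.009,-0.0144,0,0.094],[0.7,-0.009,-0.0144,0,0.094],[0.7,-0.009,-0.0144,0,0.094],[0.7,-0.009,-0.0144,0,0.094],[0.7,-0.009,-0.0144,0,0.094],[0.7,-0.009,-0.0144,0,0.094],[0.7,-0.009,-0.0144,0,0.094],[0.7,-0.009,-0.0144,0,0.094]]' 20
python3 - <<'E'
from h import *
np.set_printoptions(precision=4,suppress=True)
s=arm.observe();print(s['position'],s['force'],s['joints'])
R=cv2.Rodrigues(np.array(s['ee_rot']))[0];print('jaw deg',np.degrees(np.arctan2(R[1,1],R[0,1])))
c=arm.get_calibration('wrist');np.save('c12.npy',c['extrinsics']);im=save('wrist','wrist12.png')
cv2.imwrite('pics/w12z.png',cv2.resize(im[120:290,230:410,::-1],None,fx=3.3,fy=3.3,interpolation=cv2.INTER_CUBIC))
E
```

```text
clock: 13.42
position: [0.4965, 0.14, 0.2696]
ee_rot: [-1.251, -2.882, -0.0]
force: [0.7, -0.3, 0.9]
width: 0.999
clock: 14.08
position: [0.4678, 0.0939, 0.2697]
ee_rot: [0.05, 3.141, 0.0]
force: [0.4, 1.0, -0.8]
width: 0.702
[0.4678 0.0939 0.2697] [ 0.4271  0.9517 -0.7759] [-0.4132  0.167   0.1203  1.8895 -0.0228  1.0861  1.2549]
jaw deg 88.17103540733545
```

View pics/wrist12.png

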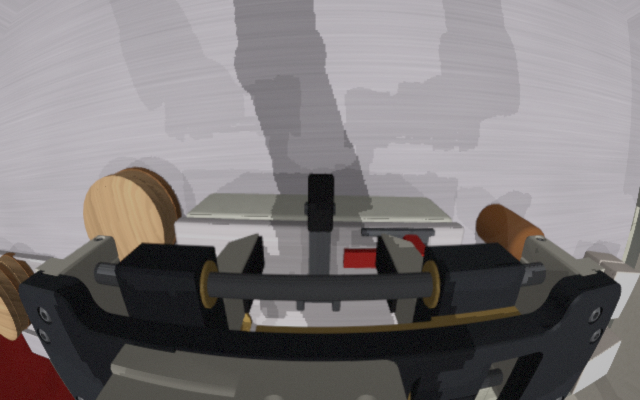

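View pics/w12z.png

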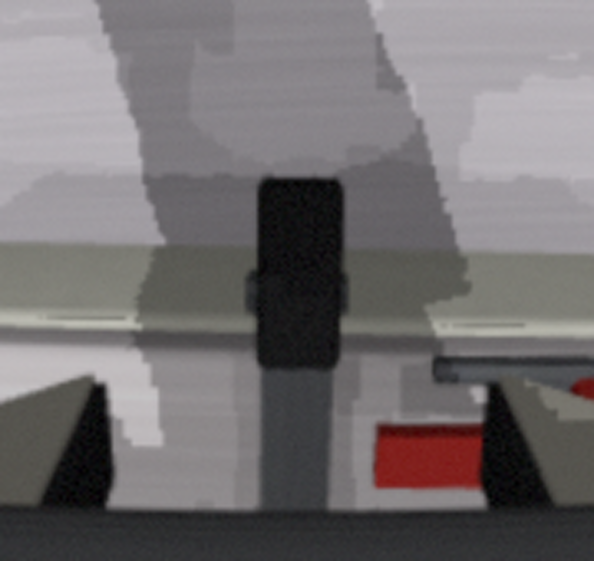

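The handle spans about (308–334, 174–231), and the tongue end at (344,250) is clear of the arm.

Run:
```python
from h import *
np.set_printoptions(precision=4,suppress=True)
T=np.load('c12.npy'); g=lambda x,y:(230+x/3.3,120+y/3.3)
for p in [(300,273),(260,182),(342,182),(338,365),(260,365)]: print(wz(T,g(*p),.165))
print('lid front edge',[wz(T,g(*p),.13) for p in [(60,338),(550,338)]])
```

```text
[0.4672 0.0949 0.165 ]
[0.4435 0.0858 0.165 ]
[0.4441 0.106  0.165 ]
[0.4926 0.104  0.165 ]
[0.4919 0.0838 0.165 ]
lid front edge [array([0.4962, 0.0224, 0.13  ]), array([0.5011, 0.1693, 0.13  ])]
```

```bash
python3 -m crank '[[0.7,-0.009,0.0028,-0.046,-0.01],[0.7,0,0,-0.046,0],[0.7,0,0,-0.046,0],[0.7,0,0,-0.046,0],[0.7,0,0,-0.046,0],[0.7,0,0,-0.046,0],[0.7,0,0,0,0],[0.7,0,0,0,0]]' 12; python3 -m crank '[[0,0,0,0,0],[0,0,0,0,0],[0,0,0,0,0],[0,0,0,0,0],[0,0,0,0,0],[0,0,0,0,0],[0,0,0,0,0],[0,0,0,0,0]]' 12
python3 - <<'E'
from h import *
np.set_printoptions(precision=4,suppress=True)
s=arm.observe();print(s['position'],s['force'],s['ft_torque'],s['width']*92)
save('wrist','wrist13.png')
p=s['position']; c,sn=np.cos(np.radians(-2.6)),np.sin(np.radians(-2.6))
rx=((p[:2]-np.array([.5743,.0903]))@[c,sn]); rz=p[2]+.002-.148; r=np.hypot(rx,rz);a0=np.arctan2(rz,-rx);print(rx,rz,r,a0)
th=np.linspace(0,1.38,17); u=-r*np.cos(a0+th);w=r*np.sin(a0+th)
du=np.diff(u)/.4;dw=np.diff(w)/.4
for a,b in zip(du,dw): print(round(a*c,4),round(a*sn,4),round(b,4))
E
```

```text
clock: 14.8
position: [0.4639, 0.095, 0.159]
ee_rot: [-0.077, -3.139, 0.001]
force: [0.4, -0.5, -0.4]
width: 0.697
clock: 15.47
position: [0.4643, 0.0947, 0.1595]
ee_rot: [0.076, 3.141, 0.0]
force: [-0.3, -0.7, 2.3]
width: 0.236
[0.4643 0.0947 0.1595] [-0.2591 -0.7085  2.2639] [-0.0826  0.0831 -0.0156] 21.674634709952187
-0.11004430686643402 0.01353964627656501 0.11087412455126038 0.12242284788382252
0.0039 -0.0002 0.0236
0.0059 -0.0003 0.0231
0.0079 -0.0004 0.0225
0.0098 -0.0004 0.0218
0.0117 -0.0005 0.0209
0.0134 -0.0006 0.0198
0.0151 -0.0007 0.0185
0.0166 -0.0008 0.0172
0.018 -0.0008 0.0157
0.0193 -0.0009 0.0141
0.0204 -0.0009 0.0123
0.0214 -0.001 0.0105
0.0223 -0.001 0.0086
0.0229 -0.001 0.0067
0.0234 -0.0011 0.0047
0.0237 -0.0011 0.0027
```

View pics/wrist13.png

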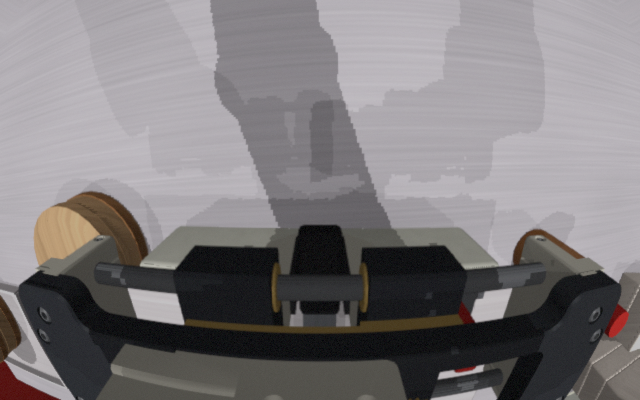

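The handle is held (21.7 mm against 22 mm, handle between pads at about (320,270)). I start the arc.

```bash
python3 -m crank '[[0,0.004,-0.0002,0.0235,0],[0,0.006,-0.0003,0.023,0],[0,0.008,-0.0004,0.0225,0],[0,0.01,-0.0004,0.022,0],[0,0.0115,-0.0005,0.021,0],[0,0.0135,-0.0006,0.02,0],[0,0.015,-0.0007,0.0185,0],[0,0.0165,-0.0008,0.017,0]]' 12
python3 - <<'E'
from h import *
np.set_printoptions(precision=4,suppress=True)
s=arm.observe();print(s['position'],s['force'],s['ft_torque'],s['width']*92)
save('wrist','wrist14.png')
E
```

```text
clock: 16.18
position: [0.4985, 0.0929, 0.2273]
ee_rot: [-0.076, -3.14, 0.0]
force: [-2.2, -0.5, -1.3]
width: 0.235
[0.4985 0.0929 0.2273] [-2.1888 -0.5185 -1.3025] [-0.2021  0.692  -0.1181] 21.659034049533773
```

View pics/wrist14.png

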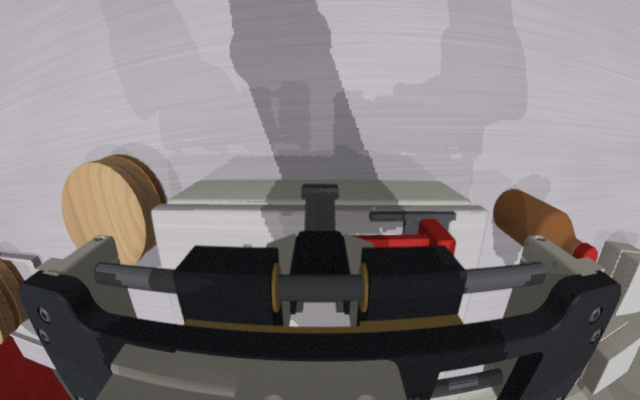

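The handle is still between the pads and rising, with its hook showing at (320,190). Forces are low, so I continue.

```bash
python3 -m crank '[[0,0.018,-0.0008,0.0155,0],[0,0.0195,-0.0009,0.014,0],[0,0.0205,-0.0009,0.0125,0],[0,0.0215,-0.001,0.0105,0],[0,0.0225,-0.001,0.0085,0],[0,0.023,-0.001,0.0065,0],[0,0.0235,-0.001,0.0045,0],[0,0.0235,-0.001,0.0025,0]]' 12
python3 - <<'E'
from h import *
np.set_printoptions(precision=4,suppress=True)
s=arm.observe();print(s['position'],s['force'],s['ft_torque'],s['width']*92)
p=s['position'];print(np.arctan2(p[2]+.002-.148,.5743-p[0])-.1224)
save('wrist','wrist15.png')
E
```

```text
clock: 16.9
position: [0.5675, 0.0894, 0.2564]
ee_rot: [-0.076, -3.14, 0.001]
force: [-15.6, -2.5, -0.7]
width: 0.238
[0.5675 0.0894 0.2564] [-15.5798  -2.4657  -0.7095] [-0.5477  3.4517 -0.0341] 21.861364036216056
1.386599348331776
```

View pics/wrist15.png

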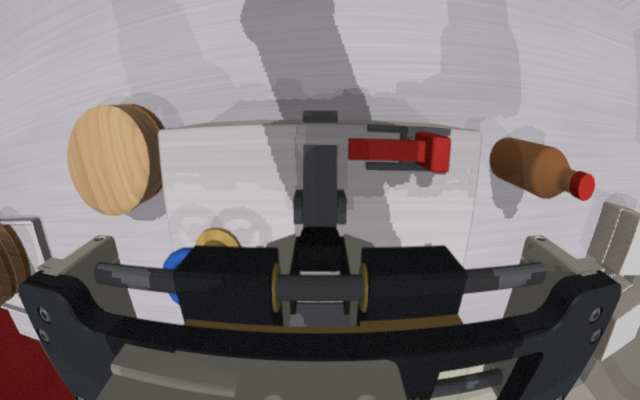

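```bash
python3 -m crank '[[0,0.005,0,0,0],[0,0,0,0,0],[0,0,0,0,0],[0,0,0,0,0],[0,0,0,0,0],[0,0,0,0,0],[0,0,0,0,0],[0,0,0,0,0]]' 12
python3 -m crank '[[0.6,0,0,0,0],[0.6,0,0,0,0],[0.6,0,0,0,0],[0.6,0,0,0,0],[0.6,0,0,0,0],[0.6,0,0,0.04,0],[0.6,0,0,0.07,0],[0.6,0,0,0.09,0]]' 12
python3 -m crank '[[0.6,-0.05,0,0.06,0],[0.6,-0.07,0,0.05,0],[0.6,-0.07,0,0.03,0],[0.6,-0.07,0,0,0],[0.6,-0.07,0,0,0],[0.6,-0.05,0,0,0],[0.6,0,0,0,0],[0.6,0,0,0,0]]' 12
python3 - <<'E'
from h import *
np.set_printoptions(precision=4,suppress=True)
s=arm.observe();print(s['position'],s['force'],s['clock'])
save('wrist','wrist16.png');save('scene','scene16.png');save('top','top16.png')
E
```

```text
clock: 17.62
position: [0.5684, 0.0894, 0.2561]
ee_rot: [-0.076, -3.139, 0.002]
force: [-8.3, -3.8, 2.9]
width: 0.236
clock: 18.28
position: [0.5679, 0.0901, 0.3352]
ee_rot: [-0.075, -3.137, 0.002]
force: [0.0, -0.0, -0.5]
width: 0.597
clock: 18.95
position: [0.4166, 0.0903, 0.3929]
ee_rot: [0.074, 3.139, 0.002]
force: [0.3, 0.2, 0.7]
width: 0.599
[0.4166 0.0903 0.3929] [0.3293 0.1711 0.6923] 18.95
```

View pics/wrist16.png

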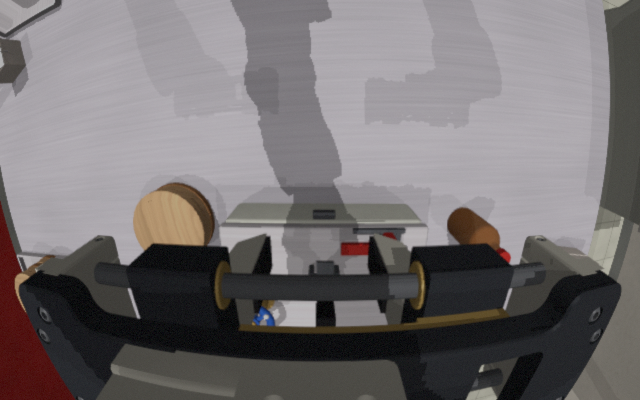

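View pics/scene16.png

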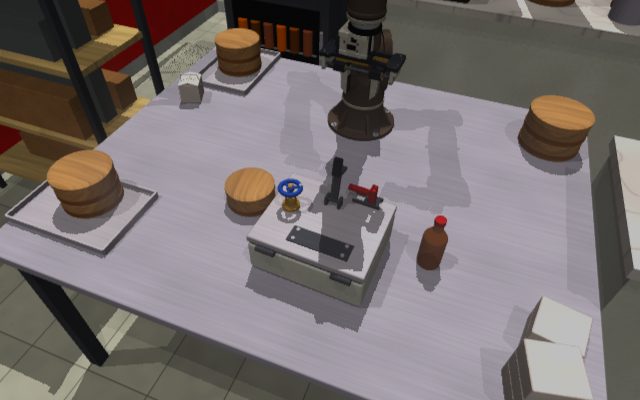

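The scene view shows the latch standing at (337,180), the red tab moved aside (365,192), the wheel at (290,188), and the basket and bottle in place. I zoom in and compare numerically.

Run:
```python
from h import *
np.set_printoptions(precision=4,suppress=True)
a=cv2.imread('pics/scene16.png');b=cv2.imread('pics/top16.png')
A=cv2.resize(a[145:245,270:400],None,fx=3,fy=3,interpolation=cv2.INTER_CUBIC)
B=cv2.resize(b[130:260,225:365],None,fx=2.9,fy=2.9,interpolation=cv2.INTER_CUBIC)[:300]
cv2.imwrite('pics/fin.png',np.hstack([A,B[:, :400]]))
for n,im in(('scene',a),('top',b)):
    o=cv2.imread(f'pics/{n}0.png')
    for nm,(x,y,w,h) in dict(scene=dict(basket=(222,165,50,52),bottle=(412,212,40,60)),top=dict(basket=(380,180,75,75),bottle=(150,190,50,40)))[n].items():
        d=cv2.absdiff(o[y:y+h,x:x+w],im[y:y+h,x:x+w]).max(2); print(n,nm,(d>40).mean())
        s,_=cv2.phaseCorrelate(*[cv2.cvtColor(q[y:y+h,x:x+w],cv2.COLOR_BGR2GRAY).astype(np.float32) for q in(o,im)]);print(s)
```

```text
scene basket 0.0
(-0.013463055316293548, -0.020430324208216888)
scene bottle 0.30125
(-0.07258111754106977, 0.36223194353234334)
top basket 0.0
(0.4874465072956653, 0.5306161478039826)
top bottle 0.443
(-0.7831632788860929, 9.204619302330812)
```

View pics/fin.png

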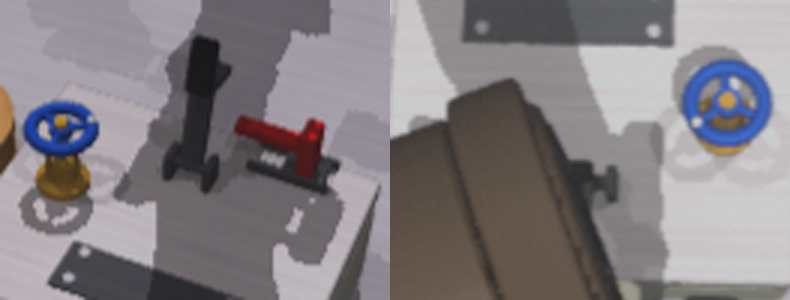

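Run:
```python
from h import *
for n in('scene0','scene16'):
    h=cv2.cvtColor(cv2.imread(f'pics/{n}.png'),cv2.COLOR_BGR2HSV)
    r=cv2.inRange(h,(0,170,80),(6,255,255))|cv2.inRange(h,(174,170,80),(180,255,255)); r[:,:420]=0
    k,l,st,ce=cv2.connectedComponentsWithStats(r); print(n,[(s.tolist(),c.round(1).tolist()) for s,c in zip(st[1:],ce[1:]) if s[4]>25])
print(arm.sign_off(), arm.observe()['clock'])
```

```text
scene0 [([435, 216, 12, 9, 79], [440.6, 219.9])]
scene16 [([435, 216, 12, 9, 76], [440.7, 219.9])]
the job is handed in; nothing more can be done
the job is handed in; nothing more can be done
```

The steamer is ready to open and the job is handed in, at about 19 s on the robot's clock. No verdict came back.

- **Vent wheel:** I turned it counter-clockwise about 120° until it stopped. A further 14° turn at a firmer grip only slipped on the rim (0.86 Nm), so I take that as the stop.
- **Safety tab:** I slid it 30.5 mm along steamer +y, where it met its stop at 16 N. The tongue was clear of the latch before I lifted it.
- **Latch:** I swung it up about 1.35–1.39 rad until it met its stop at about 15 N. It is still standing after release, and the gripper is well clear.

**Last checks:**
- **Scene view:** it shows the latch upright, the tab aside and the vent wheel open.
- **Basket:** it shows no change in either view.
- **Bottle:** a plain image comparison flagged its area in both views. In the scene view its cap has not moved (within 0.1 pixel), so I put that down to shadow and the arm. I did not check the top view further.
- **Calibration:** early on, the scene and top cameras disagreed by 8–10 mm on the steamer's position. I went by closer wrist-camera views for each grasp. The measured grip openings were within 1.5 mm of the stated sizes.

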